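# Shim the rocking bench shaker level

### The arm

A 6-joint arm with a two-finger parallel gripper is mounted at the origin on the work surface. World frame = base frame: x ahead of the robot, y to its left, z up, the work surface at z = 0. Lengths are in m, angles in rad, forces in N, time in s.
With the tool pointing down it reaches from about 0.25 to 0.725 m from the base axis. Payload 4 kg.
Tool frame: the origin (TCP) lies at the very end of the fingers, on their centre line; the grasp point (between the pads) lies 19 mm behind it; x points along the fingers, z is the direction in which the jaws open and shut, and the axes are right-handed (so a half turn about x gives the same grasp; the last joint's range is limited). The gripper opens to 85 mm and grips with 20 to 120 N. Pads are 22 mm wide; open, the fingers measure 114 mm over their backs; the gripper's body (76 mm by 85 mm) begins 54 mm behind the grasp point. The pads swing forward as they close: fully open they stand 13 mm farther back than shut.
Start: joints at [-1.333, 0.241, 0.005, 1.335, 0, 1.571], TCP at [0.118, -0.486, 0.231] pointing down, gripper open.
Joint ranges: [-2.72, 2.72], [-1.05, 1.87], [-1.09, 1.28], [-1.99, 2.15], [-1.42, 1.44], [-3.14, 3.14]. Speed limits (rad/s): [2.79, 2.79, 3.14, 3.14, 3.14, 3.14].

### API

Orientations are given as a unit quaternion [x, y, z, w].
In Python, from workcell import bot gives the robot as it stands.
- The arm moves only by the tool step_arm, never from a script. Its argument "series" is a list of rows, each an object of numbers: "x", "y", "z": the shift along the world's x, y, z in cm; "twist": the turn about the world's z in degrees; "jaw": the finger opening in cm, from 0 to 8.54. In form: [{"x": .., "y": .., "z": .., "twist": .., "jaw": ..}, ...]. A call has 1 to 10 rows; each row is the pose to reach, as a shift and turn from the pose measured when the call began; what a row does not reach only later rows make up. A row lasts 1/12 s, in which the tool goes at most 41.7 mm and 7.16 degrees, less where a joint would pass 70% of its speed; a pose out of reach is approached as far as the arm can. A call with a gripper value outside its range is refused whole. The fingers move at their own pace and stop on an object; the grip force is fixed at half the most. Time passes only in rows, so rows that repeat a pose let the fingers close. It gives the time, the measured TCP pose, the force and the opening at its end, in the units of the state.
- bot.get_obs(): the state, without advancing time (a new reading comes with each control period).
- bot.camera(name): name is "scene" or "side" or "wrist"; returns (picture, depth): 400x640x3 uint8, red, green, blue; 400x640 float32, m along the optical axis (not along the pixel's ray), 0 where there is no reading.
- bot.camera_info(name): a dict with "camera_matrix" (3x3 intrinsics, pixels), "R" (3x3) and "t" (3): a world point X has camera coordinates R X + t; the wrist camera has in their place "mount" (4x4, takes a point from camera to tool coordinates, whose origin is the TCP and whose axes are the tool frame's). Camera axes: x right, y down, z forward; pixel columns grow to the right and rows downward; lengths in m; the calibration is good to about 2 mm. The wrist camera is an equidistant fisheye: a pixel r from the principal point sees the ray r / f radians off the axis. A picture is of the moment at which its call begins: read the wrist's pose just before it. camera_info takes no time and is no camera call.
- bot.job_done(): hands the job in, once; it reports no verdict.
The state is a dict: "clock": time; "joint_pos": joint angles; "joint_vel": joint speeds; "tau": joint torques, N m; "eef_pos": TCP position; "tool_rot": TCP orientation; "ft_force": force on the tool from outside, world axes, zero at the start; "ft_torque": the same for the moment, N m; "grip_width": finger opening in m.
Only numpy, scipy, OpenCV 4.12 (cv2) and the standard library are available. Lean on these libraries where they do the work, as an engineer would, in place of code of your own. Each camera call takes 0.05 s, during which the arm holds its last target.

### The job

The bench shaker rocks and leans because its foot at one corner has lost its rubber pad. With the fingertips, push the grey wedge along the bench, toe first, under that bare foot until the shaker stands level on the wedge, then let go and move clear. Do not lift or carry the wedge, do not shove or tip the shaker, and leave the other things on the bench where they are.

Things in the scene. Friction and masses are not known exactly. Their poses are not given: they have to be found in the camera images.
- shaker: Lab shaker, loose, 2.2 kg: white housing 150 (x) x 130 (y) mm, 37 to 87 mm up, black platform 156 x 136 mm on top at 105 mm. Four feet at x = +-85, y = +-105 mm, outside the housing, on bars with undersides 35 mm up; the one at (-x, +y) is bare, the others have rubber pads. Origin: its centre, in the plane of the padded soles. z is vertical when level; it starts leaning about 0.06 rad to the bare foot.
- bare_foot (a point): Lowest point of the shaker's bare steel foot: a stud of 28 mm diameter with an end rounded to 14 mm radius, 8 mm shorter than the padded feet. It starts down on the bench with about 3 N on it; with the shaker level it stands 8 mm above the bench. The wedge lies on the shaker's +y side of it, where there is free space.
- wedge: Loose grey plastic wedge, 70 g, 108 mm long (x), 60 mm wide (y). Origin: centre of its underside. Toe at x = +54 mm, 2 mm thick; the flat ramp rises from it 1 in 7 to 14 mm at x = -30 mm and is 8 mm high at x = +12 mm. Behind it a heel block 28 mm tall and 60 mm wide, to the upright back face at x = -54 mm. It starts 30 to 65 mm (toe) from the foot's centre, pointing roughly to it.
- wedge_toe (a point): Middle of the wedge's toe edge, on the bench. The foot slides up the ramp as the wedge is pushed; the push takes a few N, at most about 15 N, and moves the shaker only a few mm. The wedge stays in when released.
- wedge_heel (a point): Middle of the wedge's upright back face, the face to push, 14 mm above the bench (the face is 60 mm wide and 28 mm tall).
- bottle_a: White plastic bottle, 68 mm diameter, 160 mm tall, bystander. Origin: centre of its underside.
- bottle_b: White plastic bottle like the other, bystander. Origin: centre of its underside.
- jar: Small amber jar, 48 mm diameter, 65 mm tall, bystander near the wedge. Origin: centre of its underside.
- tipbox: Pale plastic box 85 x 120 x 55 mm, bystander. Origin: centre of its underside.
- dish: White weighing dish, 56 mm diameter, 20 mm tall, bystander. Origin: centre of its underside.
- timer: Grey timer block 60 x 60 x 22 mm, bystander. Origin: centre of its underside.
- beaker: Glass beaker, 70 mm diameter, 90 mm tall, bystander. Origin: centre of its underside.
Things that resemble listed ones, but are neither listed nor needed, are in the scene too. Leave any blue look-alike of the wedge alone.

How it is judged:
By the outcome, as a careful person would: the job done as asked, in the order asked, and still so for the second after the job is handed in, with the robot touching nothing.
It also fails if it takes over 42 s, if anything falls off the work surface, if the arm or the gripper's body presses on something with over 40 N, if the wrist force passes 120 N, or if a joint passes its speed limit or range.

## Working session

There is one attempt and no reset: what is moved stays moved. The work goes in short steps, Python scripts to look and compute and a tool call to move; the robot and the scene stay as the last step left them, time stands still between calls to the robot, and variables do not carry over. Pictures are saved under pics/ and viewed, and the job is handed in when it is done.

Besides the shell and the picture viewer there is one more tool, called after "Request:" as name([rows], argument=value, ...), one row to a line, values as JSON. step_arm: Moves the arm, as the interface text tells. Its arguments: {"type":"object","properties":{"series":{"type":"array","items":{"type":"object","properties":{"x":{"type":"number"},"y":{"type":"number"},"z":{"type":"number"},"twist":{"type":"number"},"jaw":{"type":"number"}}}}},"required":["series"]}

```bash
mkdir -p pics; ls; cat > h.py <<'E'
import numpy as np,cv2
from workcell import bot
def info(n):
    i=bot.camera_info(n); return np.array(i["camera_matrix"]),np.array(i["R"]),np.array(i["t"])
def world(n,depth):
    K,R,t=info(n); v,u=np.mgrid[0:400,0:640]
    c=np.stack([(u-K[0,2])/K[0,0]*depth,(v-K[1,2])/K[1,1]*depth,depth],-1)
    return (c-t)@R
def ray(n,u,v,z):
    K,R,t=info(n); d=R.T@np.array([(u-K[0,2])/K[0,0],(v-K[1,2])/K[1,1],1]); o=-R.T@t
    return o+d*(z-o[2])/d[2]
E
python3 - <<'E'
from h import *
s=bot.get_obs(); print(s)
for n in ["scene","side"]:
    p,d=bot.camera(n); np.savez(f"{n}0.npz",p=p,d=d); cv2.imwrite(f"pics/{n}0.png",p[:,:,::-1])
    K,R,t=info(n); print(n,K,-R.T@t,R[2])
p,d=bot.camera("wrist"); cv2.imwrite("pics/wrist0.png",p[:,:,::-1])
print(bot.camera_info("wrist"))
E
```

```text
pics
{'clock': 0.0, 'joint_pos': array([-1.33301221e+00,  2.41422212e-01,  3.74196219e-03,  1.33520375e+00,
       -2.34755829e-05,  1.57083660e+00]), 'joint_vel': array([-0.00112382, -0.00174134,  0.00101097, -0.00035771,  0.00010689,
       -0.00048893]), 'tau': array([-2.37972054e-04, -3.72317111e+01,  2.52408206e+01,  1.71051087e-02,
       -6.96785537e-05,  4.25848881e-06]), 'eef_pos': array([ 0.1176206 , -0.48532505,  0.23041512]), 'tool_rot': array([ 0.43762499,  0.55635259, -0.43672541,  0.55518203]), 'ft_force': array([ 0.15644291, -0.20123098, -0.08123434]), 'ft_torque': array([0.0277846 , 0.00077079, 0.00345301]), 'grip_width': 0.08578942969510432}
scene [[398.31981438   0.         319.93446963]
 [  0.         398.31981438 194.43511579]
 [  0.           0.           1.        ]] [ 0.98292758 -0.62229859  0.76809516] [-0.41246541  0.61360575 -0.67332033]
side [[405.63240022   0.         313.48716863]
 [  0.         405.63240022 198.65977178]
 [  0.           0.           1.        ]] [0.20942212 0.64150945 0.76403758] [ 0.33689954 -0.58892466 -0.73461994]
{'camera_matrix': array([[309.70691629,   0.        , 327.69307056],
       [  0.        , 309.70691629, 198.61365535],
       [  0.        ,   0.        ,   1.        ]]), 'mount': array([[ 1.17811847e-04, -2.79612167e-01,  9.60113026e-01,
        -1.42649586e-01],
       [-3.49467701e-04, -9.60112985e-01, -2.79612112e-01,
         7.05802088e-02],
       [ 9.99999932e-01, -3.02586873e-04, -2.10828106e-04,
         1.45926119e-03],
       [ 0.00000000e+00,  0.00000000e+00,  0.00000000e+00,
         1.00000000e+00]])}
```

View pics/scene0.png

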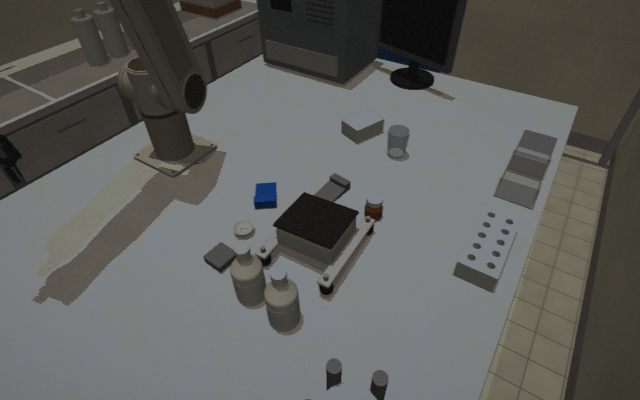

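View pics/side0.png

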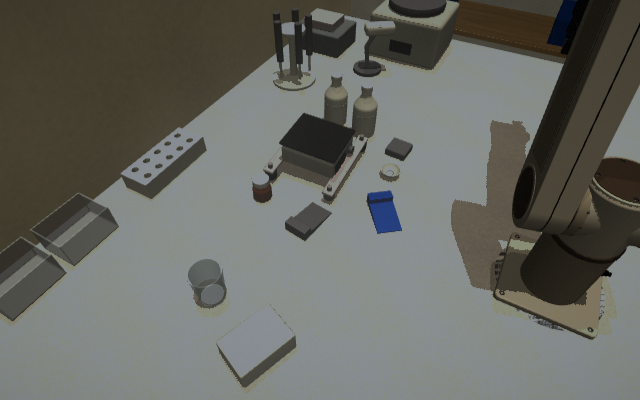

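View pics/wrist0.png

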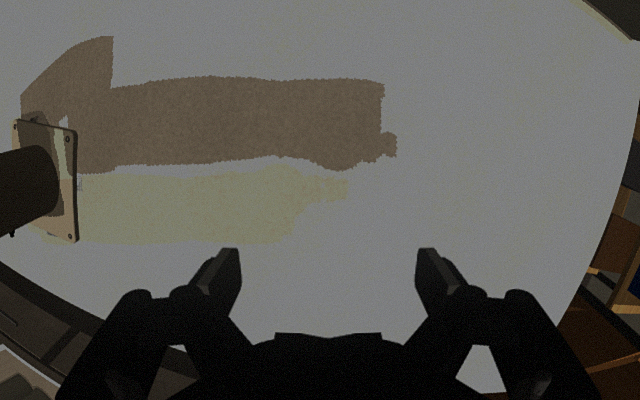

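```bash
python3 - <<'E'
from h import *
for n,(a,b,c,d_) in {"side":(235,100,435,250),"scene":(210,150,410,300)}.items():
    z=np.load(f"{n}0.npz"); p=z["p"][b:d_,a:c,::-1]
    p=cv2.convertScaleAbs(cv2.resize(p,(800,600),interpolation=cv2.INTER_CUBIC),alpha=1.6)
    cv2.imwrite(f"pics/{n}0z.png",p)
E
```

```text
(no output)
```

View pics/side0z.png

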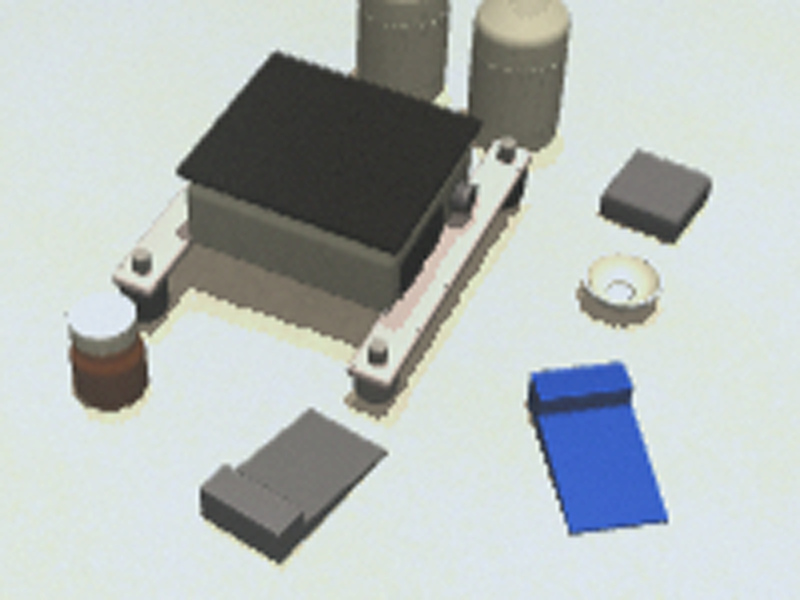

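View pics/scene0z.png

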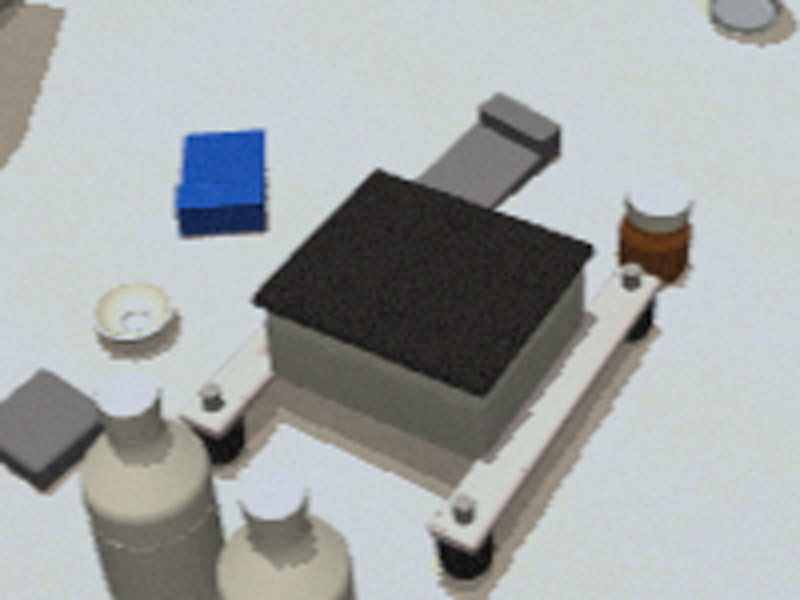

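```bash
python3 - <<'E'
from h import *
def P(u,v,z): return ray("side",235+u/4,100+v/4,z).round(4)
print("toe",P(310,410,.002),P(386,455,.002))
print("heel top back",P(202,488,.028),P(282,538,.028)," bottom back",P(203,512,0),P(281,562,0)," top front",P(228,465,.028),P(306,515,.028))
print("studtops bare",P(377,343,.045), "other",P(507,143,.045),P(141,252,.045))
print("foot bottom bare",P(376,398,0))
print("jar top",P(101,317,.065))
z=np.load("side0.npz");W=world("side",z["d"])
for u,v in[(377,343),(507,143),(141,252),(377,365),(510,160),(100,317),(240,490),(300,440),(330,150),(280,60),(475,120),(395,245),(190,170)]:
    print(u,v,W[100+v//4,235+u//4].round(4))
def Q(u,v,z): return ray("scene",210+u/4,150+v/4,z).round(4)
print("scene: heel top",Q(500,95,.028),Q(560,130,.028),Q(480,108,.028),Q(540,145,.028), "bottom right front",Q(557,155,0))
print("studs",Q(211,393,.045),Q(462,503,.045),Q(631,272,.045))
z=np.load("scene0.npz");W=world("scene",z["d"])
for u,v in[(211,400),(462,510),(631,276),(520,115),(450,170),(380,178),(590,248),(488,385),(262,297)]:
    print(u,v,W[150+v//4,210+u//4].round(4))
E
```

```text
toe [0.5546 0.0434 0.002 ] [0.4951 0.0536 0.002 ]
heel top back [0.5683 0.1481 0.028 ] [0.5087 0.1575 0.028 ]  bottom back [0.5716 0.1449 0.    ] [0.5117 0.1547 0.    ]  top front [0.5641 0.1256 0.028 ] [0.5049 0.1363 0.028 ]
studtops bare [0.5261 0.0082 0.045 ] other [ 0.5374 -0.2102  0.045 ] [0.7012 0.0081 0.045 ]
foot bottom bare [ 0.5236  0.0125 -0.    ]
jar top [0.6765 0.0872 0.065 ]
377 343 [0.5256 0.0107 0.0501]
507 143 [ 0.5337 -0.1942  0.0602]
141 252 [0.6935 0.0191 0.0572]
377 365 [0.5219 0.0171 0.0364]
510 160 [ 0.5288 -0.1928  0.0455]
100 317 [0.6762 0.0884 0.0671]
240 490 [0.5491 0.1368 0.0272]
300 440 [0.546  0.0714 0.0061]
330 150 [ 0.6089 -0.0795  0.1051]
280 60 [ 0.6792 -0.14    0.1112]
475 120 [ 0.5404 -0.1506  0.1045]
395 245 [ 0.5341 -0.0247  0.0979]
190 170 [ 0.6767 -0.0186  0.1061]
scene: heel top [0.5179 0.1508 0.028 ] [0.5746 0.1399 0.028 ] [0.5134 0.1305 0.028 ] [0.5708 0.1184 0.028 ] bottom right front [ 0.5712  0.1434 -0.    ]
studs [ 0.5284 -0.1925  0.045 ] [ 0.6954 -0.1797  0.045 ] [0.6905 0.0267 0.045 ]
211 400 [ 0.5361 -0.203   0.0542]
462 510 [ 0.704  -0.1949  0.0645]
631 276 [0.6949 0.0131 0.0556]
520 115 [0.539  0.1441 0.0259]
450 170 [0.5164 0.0826 0.0075]
380 178 [ 0.5396 -0.0297  0.0976]
590 248 [ 0.6827 -0.0202  0.1017]
488 385 [ 0.6898 -0.1439  0.1063]
262 297 [ 0.5429 -0.1555  0.1029]
```

```bash
python3 - <<'E'
from h import *
from scipy.spatial.transform import Rotation as R
s=bot.get_obs();M=R.from_quat(s["tool_rot"]).as_matrix();print(M.round(3),s["clock"])
jz=M[:2,2];a=np.degrees(np.arctan2(jz[1],jz[0]));print("jaw az",a,"want",np.degrees(np.arctan2(-.165,.986)))
# refine wedge: grey mask at height, minAreaRect of bench-plane points
for n in["side","scene"]:
    z=np.load(f"{n}0.npz");W=world(n,z["d"]);p=z["p"].astype(int)
    b=W[...,2][(W[...,0]>.35)&(W[...,0]<.48)&(W[...,1]>.15)&(W[...,1]<.3)];print(n,"bench z",np.median(b))
    # platform plane
    m=(W[...,2]>.09)&(W[...,2]<.125)&(W[...,0]>.5)&(W[...,0]<.73)&(W[...,1]>-.19)&(W[...,1]<.02)&(p.max(-1)<45)
    m=cv2.erode(m.astype(np.uint8),np.ones((5,5)))>0
    X=W[m];c=np.linalg.lstsq(np.c_[X[:,:2]-X[:,:2].mean(0),np.ones(len(X))],X[:,2],rcond=None)[0];print("platform",len(X),c.round(4),X.mean(0).round(4))
    m=(W[...,0]>.35)&(W[...,0]<.8)&(W[...,1]>-.3)&(W[...,1]<.25)&(np.abs(W[...,2])<.006)&(p.min(-1)>100)
    X=W[m];c=np.linalg.lstsq(np.c_[X[:,:2]-X[:,:2].mean(0),np.ones(len(X))],X[:,2],rcond=None)[0];print("bench",len(X),c.round(4),p[m].mean(0))
    m=(W[...,2]<.035)&(W[...,0]>.47)&(W[...,0]<.6)&(W[...,1]>.04)&(W[...,1]<.17)&(p.max(-1)<105)
    m=cv2.morphologyEx(m.astype(np.uint8),cv2.MORPH_OPEN,np.ones((3,3)))
    cs=cv2.findContours(m,0,2)[0];c=max(cs,key=cv2.contourArea);print(cv2.minAreaRect((W[c[:,0,1],c[:,0,0],:2]*1000).astype(np.float32)))
E
```

```text
[[-0.     0.972  0.236]
 [ 0.002  0.236 -0.972]
 [-1.    -0.    -0.002]] 0.15
jaw az -76.37656416637175 want -9.500010595625977
side bench z 0.00029813886603272013
platform 1546 [ 0.0481 -0.0338  0.1045] [ 0.607  -0.0809  0.1045]
bench 17736 [ 0.0005 -0.0004  0.0004] [137.41114118 142.90702526 140.36778304]
((534.569091796875, 98.550048828125), (110.18598937988281, 61.11423110961914), 80.81841278076172)
scene bench z -0.001314171908805579
platform 1987 [ 0.0476 -0.0357  0.1037] [ 0.6156 -0.0925  0.1037]
bench 15155 [-0.0005 -0.0002 -0.0013] [125.66525899 130.12332564 131.66908611]
((534.9918212890625, 105.32881164550781), (94.05616760253906, 60.60593032836914), 81.03711700439453)
```

Request:
step_arm([
  {"x": 21.5, "y": 34, "z": 2, "twist": 67, "jaw": 2},
  {"x": 21.5, "y": 34, "z": 2, "twist": 67, "jaw": 2},
  {"x": 21.5, "y": 34, "z": 2, "twist": 67, "jaw": 2},
  {"x": 21.5, "y": 34, "z": 2, "twist": 67, "jaw": 2},
  {"x": 21.5, "y": 34, "z": 2, "twist": 67, "jaw": 2},
  {"x": 21.5, "y": 34, "z": 2, "twist": 67, "jaw": 2},
  {"x": 21.5, "y": 34, "z": 2, "twist": 67, "jaw": 2},
  {"x": 21.5, "y": 34, "z": 2, "twist": 67, "jaw": 2},
  {"x": 21.5, "y": 34, "z": 2, "twist": 67, "jaw": 2},
  {"x": 21.5, "y": 34, "z": 2, "twist": 67, "jaw": 2},
])

```text
clock: 0.98
eef_pos: [0.3336, -0.1427, 0.2508]
tool_rot: [0.056, 0.705, -0.055, 0.705]
ft_force: [0.8, -1.0, -0.0]
grip_width: 0.0198
```

Request:
step_arm([
  {"x": 21.6, "y": 34.3, "z": -5, "jaw": 2},
  {"x": 21.6, "y": 34.3, "z": -5, "jaw": 2},
  {"x": 21.6, "y": 34.3, "z": -5, "jaw": 2},
  {"x": 21.6, "y": 34.3, "z": -5, "jaw": 2},
  {"x": 21.6, "y": 34.3, "z": -5, "jaw": 2},
  {"x": 21.6, "y": 34.3, "z": -5, "jaw": 2},
  {"x": 21.6, "y": 34.3, "z": -5, "jaw": 2},
  {"x": 21.6, "y": 34.3, "z": -5, "jaw": 2},
  {"x": 21.6, "y": 34.3, "z": -5, "jaw": 2},
  {"x": 21.6, "y": 34.3, "z": -5, "jaw": 2},
])

```text
$.series[0]: bad value
```

```bash
cat >> h.py <<'E'
from scipy.spatial.transform import Rotation as Ro
def state():
    s=bot.get_obs();M=Ro.from_quat(s["tool_rot"]).as_matrix()
    print("t",round(s["clock"],2),"pos",s["eef_pos"].round(4),"jaw az",np.degrees(np.arctan2(M[1,2],M[0,2])).round(2),"F",s["ft_force"].round(2),"w",round(s["grip_width"],4));return s,M
def wray(u,v,z,s,M):
    i=bot.camera_info("wrist");K=np.array(i["camera_matrix"]);T=np.array(i["mount"])
    x,y=(u-K[0,2])/K[0,0],(v-K[1,2])/K[1,1];r=np.hypot(x,y);k=np.sin(r)/r if r>1e-9 else 1
    d=M@(T[:3,:3]@np.array([x*k,y*k,np.cos(r)]));o=s["eef_pos"]+M@T[:3,3];return (o+d*(z-o[2])/d[2]).round(4)
def tilt(n,tag):
    pp,dd=bot.camera(n);np.savez(f"{n}{tag}.npz",p=pp,d=dd);W=world(n,dd);p=pp.astype(int)
    m=(W[...,2]>.09)&(W[...,2]<.125)&(W[...,0]>.5)&(W[...,0]<.73)&(W[...,1]>-.19)&(W[...,1]<.02)&(p.max(-1)<45)
    m=cv2.erode(m.astype(np.uint8),np.ones((5,5)))>0
    X=W[m];c=np.linalg.lstsq(np.c_[X[:,:2]-X[:,:2].mean(0),np.ones(len(X))],X[:,2],rcond=None)[0];print(n,"platform",len(X),c.round(4),X.mean(0).round(4))
    return pp
def save(p,name,box=None):
    if box: p=p[box[1]:box[3],box[0]:box[2]]; p=cv2.resize(p,(800,600),interpolation=cv2.INTER_CUBIC)
    cv2.imwrite(f"pics/{name}.png",cv2.convertScaleAbs(p[:,:,::-1],alpha=1.5))
E
python3 - <<'E'
from h import *
s,M=state(); p,d=bot.camera("wrist"); save(p,"wrist1")
E
```

```text
t 0.98 pos [ 0.3336 -0.1427  0.2508] jaw az -8.97 F [ 0.78 -1.01 -0.04] w 0.0198
```

View pics/wrist1.png

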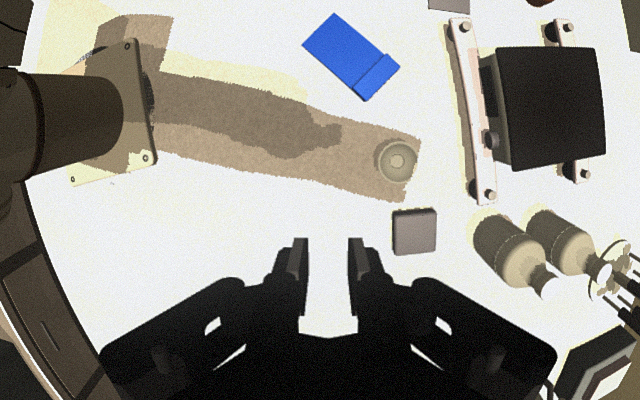

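Request:
step_arm([
  {"x": 21.6, "y": 34.3, "z": -5, "twist": 0, "jaw": 2},
  {"x": 21.6, "y": 34.3, "z": -5, "twist": 0, "jaw": 2},
  {"x": 21.6, "y": 34.3, "z": -5, "twist": 0, "jaw": 2},
  {"x": 21.6, "y": 34.3, "z": -5, "twist": 0, "jaw": 2},
  {"x": 21.6, "y": 34.3, "z": -5, "twist": 0, "jaw": 2},
  {"x": 21.6, "y": 34.3, "z": -5, "twist": 0, "jaw": 2},
  {"x": 21.6, "y": 34.3, "z": -5, "twist": 0, "jaw": 2},
  {"x": 21.6, "y": 34.3, "z": -5, "twist": 0, "jaw": 2},
  {"x": 21.6, "y": 34.3, "z": -5, "twist": 0, "jaw": 2},
  {"x": 21.6, "y": 34.3, "z": -5, "twist": 0, "jaw": 2},
])

```text
clock: 1.87
eef_pos: [0.5522, 0.2049, 0.2001]
tool_rot: [0.055, 0.705, -0.053, 0.705]
ft_force: [1.0, 0.1, -0.4]
grip_width: 0.0201
```

```bash
python3 - <<'E'
from h import *
s,M=state(); p,d=bot.camera("wrist"); save(p,"wrist2")
E
```

```text
t 1.87 pos [0.5522 0.2049 0.2001] jaw az -8.72 F [ 0.97  0.09 -0.44] w 0.0201
```

View pics/wrist2.png

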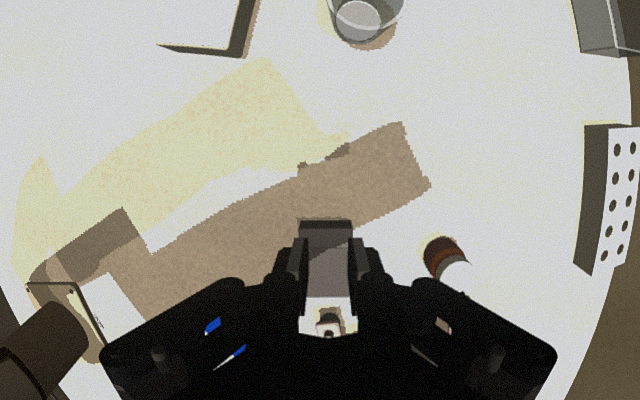

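```bash
python3 - <<'E'
from h import *
s,M=state(); p,d=bot.camera("wrist"); save(p,"wrist3z",(260,200,400,345))
for u,v,z in[(301,218,.0),(351,219,.0),(300,228,.028),(352,229,.028),(330,296,.002),(329,318,.0)]: print(u,v,wray(u,v,z,s,M))
E
```

```text
t 1.92 pos [0.5552 0.2108 0.197 ] jaw az -8.46 F [ 6.02  2.87 -0.06] w 0.0201
301 218 [0.5168 0.1645 0.    ]
351 219 [0.5744 0.1547 0.    ]
300 228 [0.5178 0.1627 0.028 ]
352 229 [0.5733 0.1533 0.028 ]
330 296 [0.5348 0.0538 0.002 ]
329 318 [0.528  0.0162 0.    ]
```

View pics/wrist3z.png

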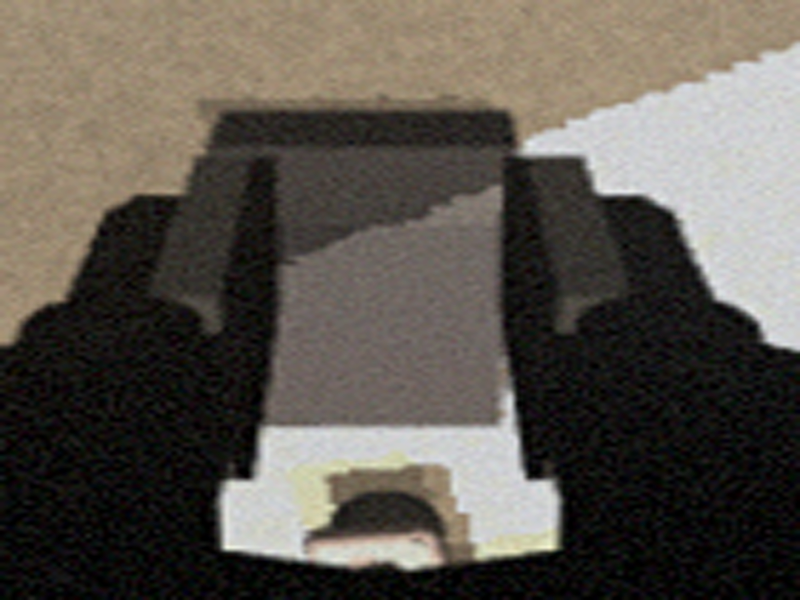

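Request:
step_arm([
  {"x": 0, "y": 0, "z": -10, "twist": 0, "jaw": 2},
  {"x": 0, "y": 0, "z": -10, "twist": 0, "jaw": 2},
  {"x": 0, "y": 0, "z": -10, "twist": 0, "jaw": 2},
  {"x": 0, "y": 0, "z": -10, "twist": 0, "jaw": 2},
  {"x": 0, "y": 0, "z": -10, "twist": 0, "jaw": 2},
])

```text
clock: 2.38
eef_pos: [0.5517, 0.2063, 0.0963]
tool_rot: [0.053, 0.707, -0.052, 0.703]
ft_force: [0.8, -0.4, 0.1]
grip_width: 0.0202
```

Request:
step_arm([
  {"x": 0, "y": 0, "z": -4, "twist": 0, "jaw": 2},
  {"x": 0, "y": 0, "z": -7, "twist": 0, "jaw": 2},
  {"x": 0, "y": 0, "z": -8.7, "twist": 0, "jaw": 2},
  {"x": 0, "y": 0, "z": -8.7, "twist": 0, "jaw": 2},
  {"x": 0, "y": 0, "z": -8.7, "twist": 0, "jaw": 2},
])

```text
clock: 2.8
eef_pos: [0.5528, 0.2063, 0.0111]
tool_rot: [0.053, 0.706, -0.052, 0.704]
ft_force: [0.2, 0.4, -0.0]
grip_width: 0.0198
```

```bash
python3 - <<'E'
from h import *
state(); p=tilt("side","2"); save(p,"side2",(235,100,435,250)); state()
p=tilt("scene","2")
E
```

```text
t 2.8 pos [0.5528 0.2063 0.0111] jaw az -8.52 F [ 0.25  0.45 -0.01] w 0.0198
side platform 1410 [ 0.0466 -0.0348  0.1044] [ 0.6039 -0.0813  0.1044]
t 2.85 pos [0.5538 0.2067 0.0121] jaw az -8.52 F [ 0.91 -0.78  0.79] w 0.0201
scene platform 1923 [ 0.0482 -0.037   0.1037] [ 0.6164 -0.094   0.1037]
```

View pics/side2.png

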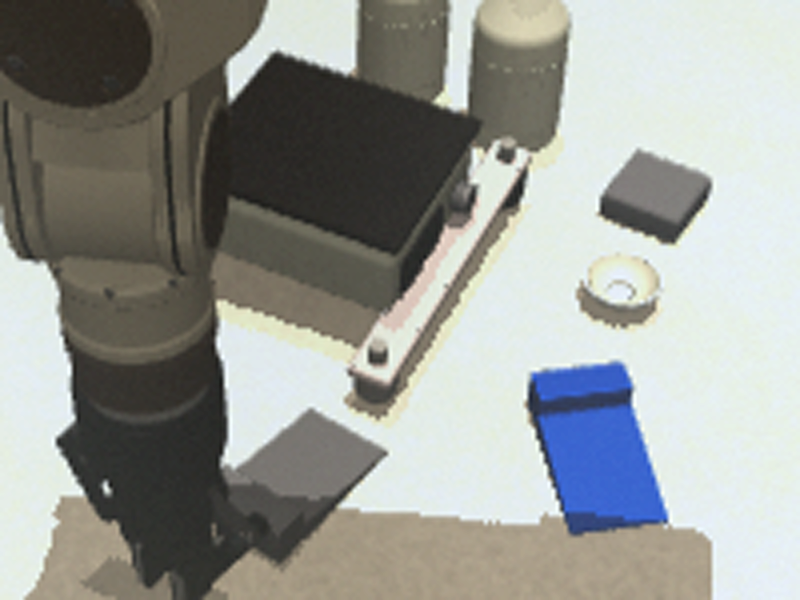

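Request:
step_arm([
  {"x": -0.3, "y": -1.5, "z": -0.1, "twist": 0, "jaw": 2},
  {"x": -0.6, "y": -3.2, "z": -0.2, "twist": 0, "jaw": 2},
  {"x": -0.7, "y": -4.2, "z": -0.2, "twist": 0, "jaw": 2},
  {"x": -0.7, "y": -4.7, "z": -0.2, "twist": 0, "jaw": 2},
  {"x": -0.7, "y": -5.2, "z": -0.2, "twist": 0, "jaw": 2},
  {"x": -0.7, "y": -5.7, "z": -0.2, "twist": 0, "jaw": 2},
  {"x": -0.7, "y": -6.2, "z": -0.2, "twist": 0, "jaw": 2},
  {"x": -0.7, "y": -6.2, "z": -0.2, "twist": 0, "jaw": 2},
])

```text
clock: 3.57
eef_pos: [0.5474, 0.1442, 0.0106]
tool_rot: [0.054, 0.705, -0.051, 0.705]
ft_force: [0.4, -1.0, 0.0]
grip_width: 0.0203
```

```bash
python3 - <<'E'
from h import *
state(); p=tilt("side","3"); save(p,"side3",(235,100,435,250)); state()
p=tilt("scene","3");save(p,"scene3",(210,150,410,300))
p,d=bot.camera("wrist"); save(p,"wrist4")
E
```

```text
t 3.57 pos [0.5474 0.1442 0.0106] jaw az -8.55 F [ 0.44 -0.97  0.03] w 0.0203
side platform 941 [ 0.0454 -0.0375  0.1035] [ 0.5801 -0.0866  0.1035]
t 3.62 pos [0.5472 0.1446 0.0105] jaw az -8.54 F [ 0.16 -0.17 -0.85] w 0.0202
scene platform 1942 [ 0.0467 -0.0348  0.1037] [ 0.6179 -0.0926  0.1037]
```

View pics/side3.png

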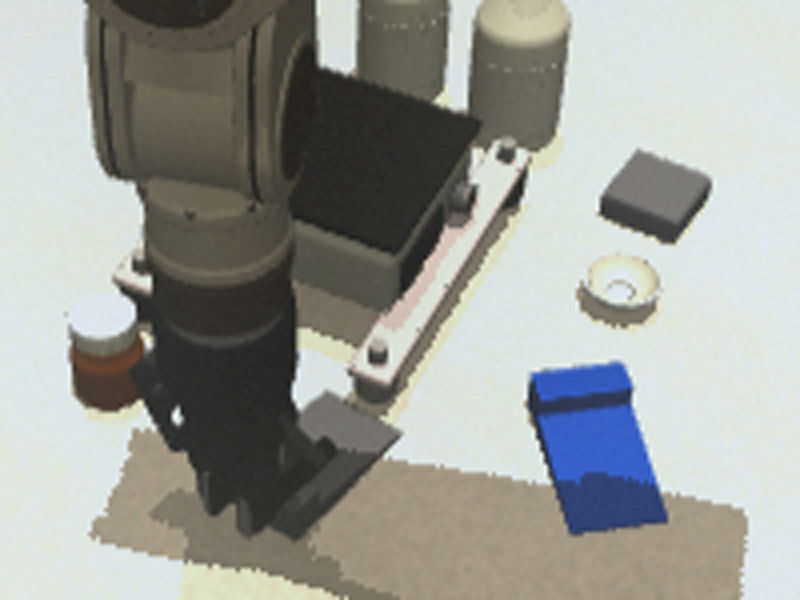

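View pics/wrist4.png

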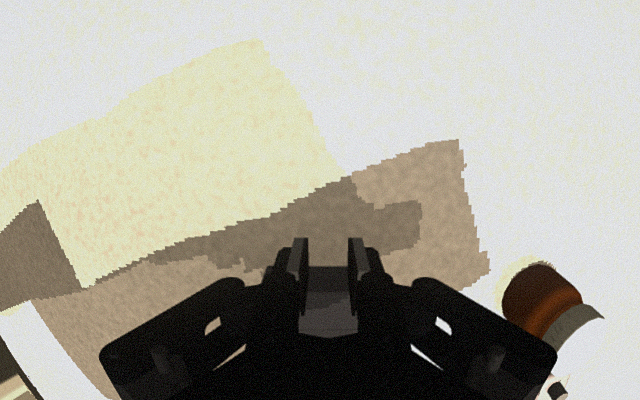

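```bash
python3 - <<'E'
from h import *
def P(u,v,z): return ray("side",235+u/4,100+v/4,z).round(4)
print(P(400,433,.002),P(331,391,.002), P(281,538,.001),P(375,398,0),P(377,343,.05))
E
```

```text
[0.4958 0.0333 0.002 ] [0.5509 0.0226 0.002 ] [0.5202 0.14   0.001 ] [ 0.5241  0.0128 -0.    ] [0.5239 0.0126 0.05  ]
```

View pics/scene3.png

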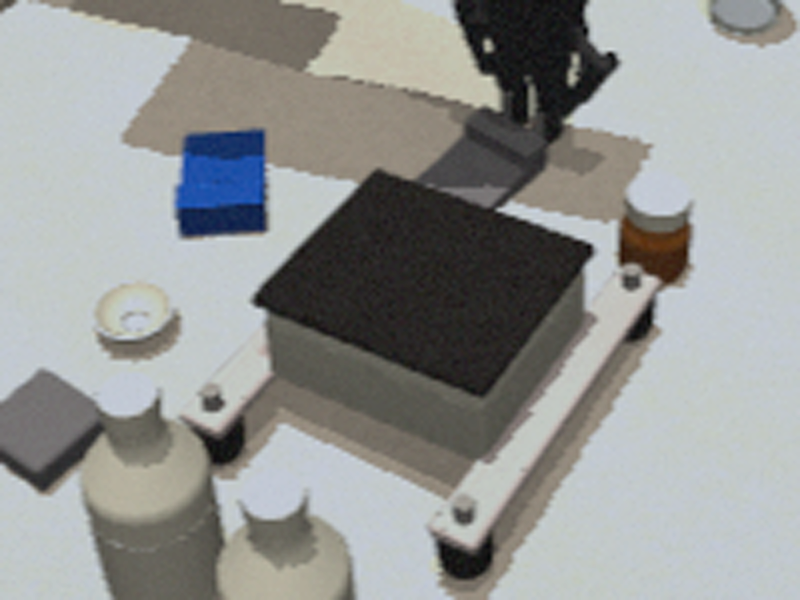

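Request:
step_arm([
  {"x": -0.05, "y": -0.5, "z": 0, "twist": 0, "jaw": 2},
  {"x": -0.1, "y": -1.0, "z": 0, "twist": 0, "jaw": 2},
  {"x": -0.1, "y": -1.4, "z": 0, "twist": 0, "jaw": 2},
  {"x": -0.15, "y": -1.8, "z": 0, "twist": 0, "jaw": 2},
  {"x": -0.2, "y": -2.2, "z": 0, "twist": 0, "jaw": 2},
  {"x": -0.2, "y": -2.6, "z": 0, "twist": 0, "jaw": 2},
  {"x": -0.25, "y": -3.0, "z": 0, "twist": 0, "jaw": 2},
  {"x": -0.3, "y": -3.4, "z": 0, "twist": 0, "jaw": 2},
  {"x": -0.3, "y": -3.8, "z": 0, "twist": 0, "jaw": 2},
  {"x": -0.3, "y": -3.8, "z": 0, "twist": 0, "jaw": 2},
])

```text
clock: 4.55
eef_pos: [0.544, 0.106, 0.0103]
tool_rot: [0.054, 0.705, -0.052, 0.705]
ft_force: [-0.2, 0.8, -0.7]
grip_width: 0.0197
```

```bash
python3 - <<'E'
from h import *
state(); p=tilt("side","4"); save(p,"side4",(235,100,435,250)); state()
p=tilt("scene","4");save(p,"scene4",(210,150,410,300))
E
```

```text
t 4.55 pos [0.544  0.106  0.0103] jaw az -8.56 F [-0.19  0.81 -0.66] w 0.0197
side platform 568 [ 0.0176 -0.0055  0.1045] [ 0.5699 -0.0927  0.1045]
t 4.6 pos [0.5441 0.1064 0.0103] jaw az -8.55 F [ 0.56 -0.08 -0.46] w 0.02
scene platform 2118 [ 0.0146 -0.0111  0.1034] [ 0.619  -0.0975  0.1034]
```

View pics/side4.png

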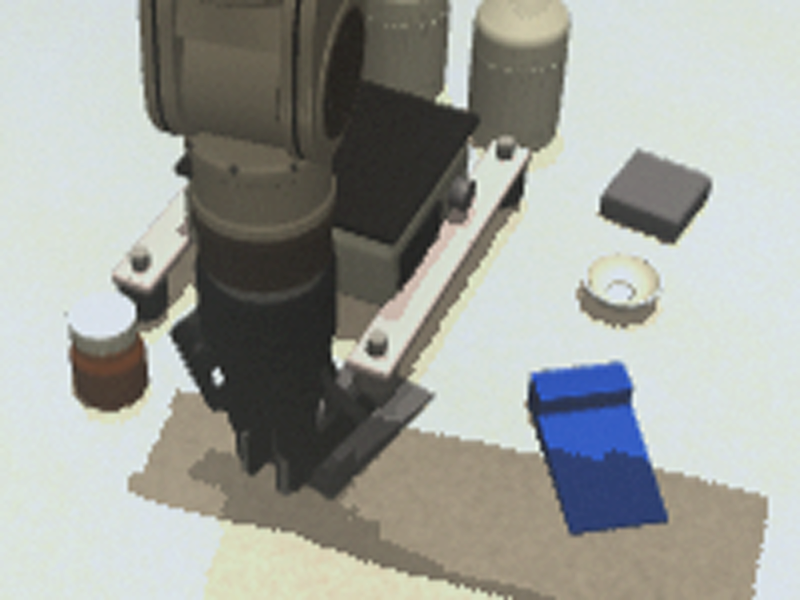

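View pics/scene4.png

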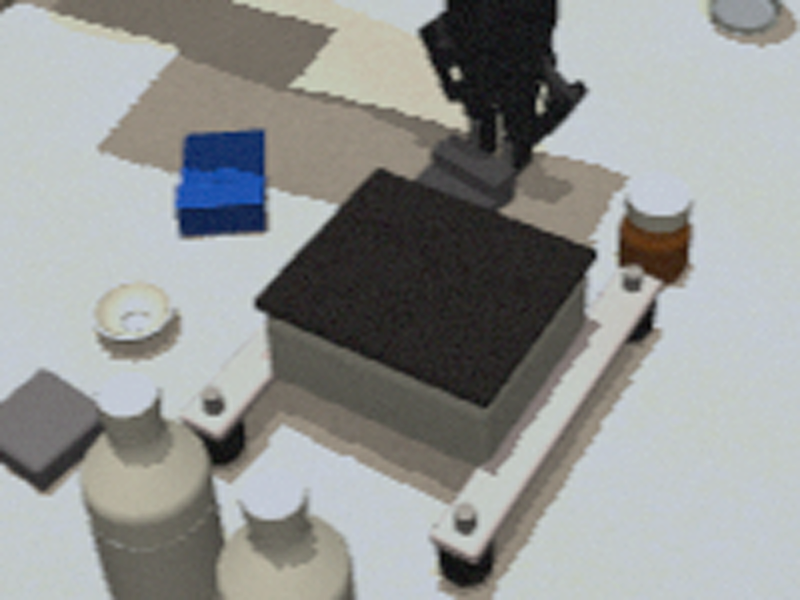

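Request:
step_arm([
  {"x": -0.05, "y": -0.3, "z": 0, "twist": 0, "jaw": 2},
  {"x": -0.05, "y": -0.6, "z": 0, "twist": 0, "jaw": 2},
  {"x": -0.1, "y": -0.9, "z": 0, "twist": 0, "jaw": 2},
  {"x": -0.1, "y": -1.2, "z": 0, "twist": 0, "jaw": 2},
  {"x": -0.1, "y": -1.4, "z": 0, "twist": 0, "jaw": 2},
  {"x": -0.1, "y": -1.4, "z": 0, "twist": 0, "jaw": 2},
  {"x": -0.1, "y": -1.4, "z": 0, "twist": 0, "jaw": 2},
])

```text
clock: 5.23
eef_pos: [0.5431, 0.0924, 0.0104]
tool_rot: [0.054, 0.705, -0.052, 0.705]
ft_force: [0.2, 0.3, 0.9]
grip_width: 0.0198
```

```bash
python3 - <<'E'
from h import *
state(); p=tilt("side","5"); save(p,"side5",(235,100,435,250)); state()
for k in "56":p=tilt("scene",k)
save(p,"scene5",(210,150,410,300))
E
```

```text
t 5.23 pos [0.5431 0.0924 0.0104] jaw az -8.56 F [0.22 0.27 0.93] w 0.0198
side platform 518 [0.0069 0.0006 0.105 ] [ 0.5678 -0.0941  0.105 ]
t 5.28 pos [0.5431 0.0925 0.0103] jaw az -8.54 F [-0.3  -0.14 -0.1 ] w 0.0201
scene platform 2134 [ 0.0029 -0.0019  0.1033] [ 0.6188 -0.0964  0.1033]
scene platform 2015 [ 0.0023 -0.0013  0.1033] [ 0.6206 -0.0953  0.1033]
```

View pics/side5.png

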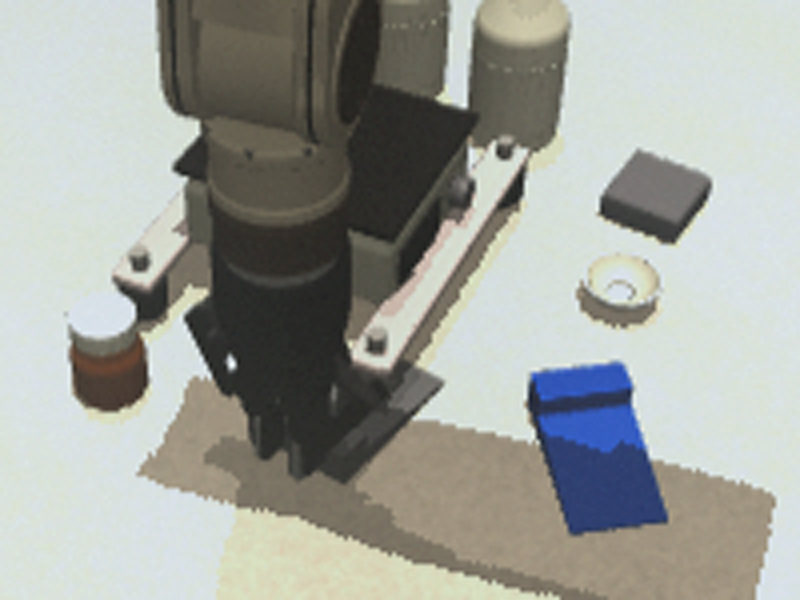

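Request:
step_arm([
  {"x": 0, "y": -0.15, "z": 0, "twist": 0, "jaw": 2},
  {"x": 0, "y": -0.3, "z": 0, "twist": 0, "jaw": 2},
  {"x": 0, "y": -0.3, "z": 0, "twist": 0, "jaw": 2},
  {"x": 0, "y": -0.3, "z": 0, "twist": 0, "jaw": 2},
])

```text
clock: 5.72
eef_pos: [0.5432, 0.0899, 0.0103]
tool_rot: [0.054, 0.705, -0.051, 0.705]
ft_force: [0.2, 1.0, -0.5]
grip_width: 0.0201
```

```bash
python3 - <<'E'
from h import *
state(); 
for k in "789a":p=tilt("scene",k)
save(p,"scene7",(210,150,410,300));state()
E
```

```text
t 5.72 pos [0.5432 0.0899 0.0103] jaw az -8.53 F [ 0.19  1.04 -0.54] w 0.0201
scene platform 2071 [ 0.0018 -0.0021  0.1033] [ 0.6186 -0.0966  0.1033]
scene platform 2149 [ 0.0005 -0.0017  0.1033] [ 0.6189 -0.098   0.1033]
scene platform 1923 [ 0.0024 -0.0014  0.1033] [ 0.6206 -0.0985  0.1033]
scene platform 2212 [ 0.0022 -0.0007  0.1034] [ 0.6194 -0.0986  0.1034]
t 5.92 pos [0.5431 0.0898 0.0103] jaw az -8.52 F [ 0.45  1.6  -1.  ] w 0.02
```

Request:
step_arm([
  {"x": 0, "y": -0.15, "z": 0, "twist": 0, "jaw": 2},
  {"x": 0, "y": -0.3, "z": 0, "twist": 0, "jaw": 2},
  {"x": 0, "y": -0.3, "z": 0, "twist": 0, "jaw": 2},
  {"x": 0, "y": -0.3, "z": 0, "twist": 0, "jaw": 2},
])

```text
clock: 6.25
eef_pos: [0.5433, 0.0874, 0.0103]
tool_rot: [0.054, 0.705, -0.051, 0.705]
ft_force: [1.5, 5.2, -1.1]
grip_width: 0.0201
```

```bash
python3 - <<'E'
from h import *
state(); 
for k in "bcde":p=tilt("scene",k)
save(p,"scene8",(210,150,410,300));state()
E
```

```text
t 6.25 pos [0.5433 0.0874 0.0103] jaw az -8.5 F [ 1.47  5.24 -1.11] w 0.0201
scene platform 2205 [-0.0005 -0.0015  0.1034] [ 0.6197 -0.0965  0.1034]
scene platform 2055 [6.000e-04 1.000e-04 1.034e-01] [ 0.619  -0.095   0.1034]
scene platform 2188 [ 1.500e-03 -1.000e-04  1.034e-01] [ 0.6198 -0.0969  0.1034]
scene platform 2143 [ 0.0009 -0.0027  0.1034] [ 0.6201 -0.0955  0.1034]
t 6.45 pos [0.5433 0.0874 0.0103] jaw az -8.5 F [-0.75  6.2  -0.9 ] w 0.0201
```

Request:
step_arm([
  {"x": 0.1, "y": 0.7, "z": 0, "twist": 0, "jaw": 2},
  {"x": 0.4, "y": 2.5, "z": 0, "twist": 0, "jaw": 2},
  {"x": 0.8, "y": 5, "z": 0, "twist": 0, "jaw": 2},
  {"x": 0.8, "y": 6, "z": 2, "twist": 0, "jaw": 2},
  {"x": 0.8, "y": 7, "z": 6, "twist": 0, "jaw": 2},
  {"x": 0.8, "y": 9, "z": 10, "twist": 0, "jaw": 2},
  {"x": -4, "y": 9, "z": 14, "twist": 0, "jaw": 2},
  {"x": -8, "y": 9, "z": 18, "twist": 0, "jaw": 2},
  {"x": -12, "y": 9, "z": 20, "twist": 0, "jaw": 2},
  {"x": -16, "y": 9, "z": 20, "twist": 0, "jaw": 2},
])

```text
clock: 7.28
eef_pos: [0.4171, 0.1773, 0.2032]
tool_rot: [0.055, 0.703, -0.051, 0.707]
ft_force: [0.3, 0.8, 0.9]
grip_width: 0.0201
```

```bash
python3 - <<'E'
from h import *
state(); 
for k in "fgh":p=tilt("scene",k)
for k in "fgh":p=tilt("side",k)
save(p,"side9",(235,100,435,250));state()
E
```

```text
t 7.28 pos [0.4171 0.1773 0.2032] jaw az -8.56 F [0.3  0.83 0.86] w 0.0201
scene platform 2056 [ 0.0005 -0.0009  0.1034] [ 0.6199 -0.0964  0.1034]
scene platform 2193 [ 0.0004 -0.0018  0.1034] [ 0.6201 -0.0971  0.1034]
scene platform 2212 [ 0.0009 -0.001   0.1034] [ 0.6196 -0.0965  0.1034]
side platform 805 [1.000e-04 2.000e-04 1.052e-01] [ 0.6411 -0.0772  0.1052]
side platform 726 [-0.0037 -0.0028  0.1052] [ 0.6426 -0.077   0.1052]
side platform 655 [0.0004 0.0018 0.1052] [ 0.6436 -0.075   0.1052]
t 7.58 pos [0.4168 0.1771 0.2   ] jaw az -8.52 F [-0.22  0.64 -0.06] w 0.02
```

View pics/side9.png

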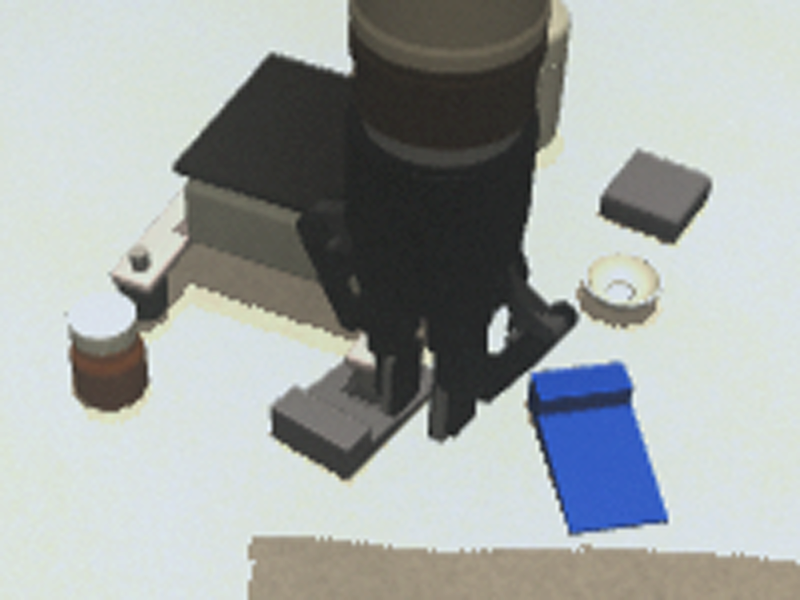

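Request:
step_arm([
  {"x": -4, "y": 3, "z": 3, "twist": 0, "jaw": 2},
  {"x": -7, "y": 5, "z": 3, "twist": 0, "jaw": 2},
  {"x": -10, "y": 7, "z": 3, "twist": 0, "jaw": 2},
  {"x": -13, "y": 9, "z": 3, "twist": 0, "jaw": 2},
  {"x": -13, "y": 10, "z": 3, "twist": 0, "jaw": 2},
  {"x": -13, "y": 10, "z": 3, "twist": 0, "jaw": 2},
  {"x": -13, "y": 10, "z": 3, "twist": 0, "jaw": 2},
])

```text
clock: 8.17
eef_pos: [0.2876, 0.2774, 0.2293]
tool_rot: [0.053, 0.705, -0.051, 0.705]
ft_force: [0.4, -0.4, -0.0]
grip_width: 0.0202
```

```bash
python3 - <<'E'
from h import *
state(); 
for k in "ijk":p=tilt("side",k)
save(p,"side10",(235,100,435,250))
p=tilt("scene","i"); save(p,"scene10");state()
E
```

```text
t 8.17 pos [0.2876 0.2774 0.2293] jaw az -8.47 F [ 0.43 -0.36 -0.05] w 0.0202
side platform 1304 [0.0016 0.0004 0.1052] [ 0.6087 -0.0861  0.1052]
side platform 1317 [ 0.0007 -0.0003  0.1052] [ 0.6054 -0.0822  0.1052]
side platform 1283 [ 0.0003 -0.0006  0.1052] [ 0.6071 -0.0851  0.1052]
scene platform 2110 [ 0.0005 -0.0015  0.1034] [ 0.6193 -0.0973  0.1034]
t 8.37 pos [0.2878 0.2763 0.2296] jaw az -8.67 F [-0.05 -0.06  0.22] w 0.0198
```

View pics/side10.png

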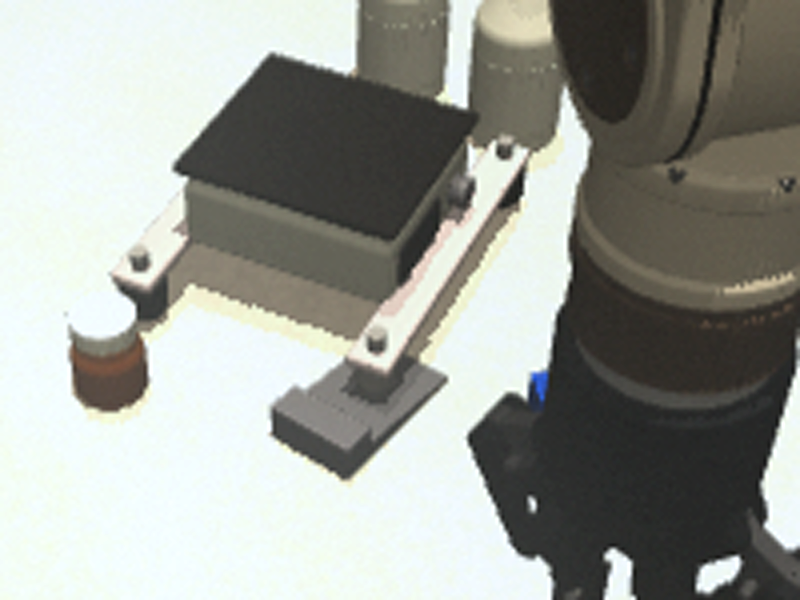

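View pics/scene10.png

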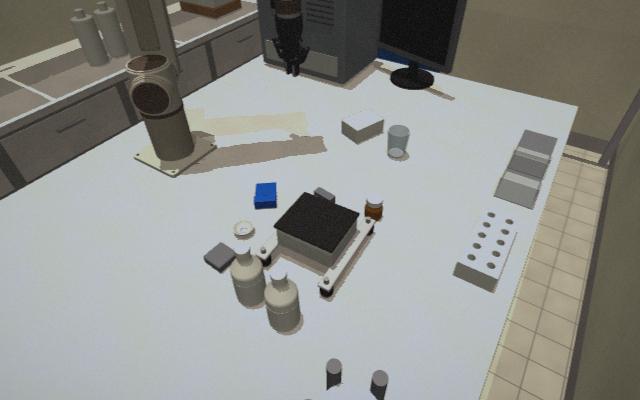

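```bash
python3 - <<'E'
from h import *
def P(u,v,z): return ray("side",235+u/4,100+v/4,z)
r=P(446,379,.002);b=P(347,479,0);ax=(r-b)[:2];print(r,b,np.linalg.norm(ax));ax/=np.linalg.norm(ax)
f=P(376,334,.053)[:2];print("stud",f,"dist behind toe",np.dot(r[:2]-f,ax),"lateral",np.cross(ax,f-r[:2]))
print(bot.job_done())
E
```

```text
[ 0.49090285 -0.02217325  0.002     ] [0.5078556 0.080624  0.       ] 0.10418574902171648
stud [0.5267176  0.00860702] dist behind toe 0.03619770532903 lateral 0.030328978366714898
the job is handed in; nothing more can be done
None<stdin>:4: DeprecationWarning: Arrays of 2-dimensional vectors are deprecated. Use arrays of 3-dimensional vectors instead. (deprecated in NumPy 2.0)
```

I pushed the grey wedge along the bench, toe first, under the bare foot with the fingertips. The shaker then stood level, so I backed the arm clear and handed the job in at about 8.4 s of the 42 s allowed.

**Level:** After I let go, the platform tilt measured about 0.001 rad from the side camera and 0.0015 rad from the scene camera. It started at about 0.06 rad. The remaining tilt is within the measurement noise.

**Push force:** It rose to about 6 N over the last few millimetres. I took this as the foot taking load on the wedge.

**Wedge and other things:** The wedge stayed in after release and the foot sits within about a millimetre of the middle of its width. By eye in the last pictures, the jar, bottles, dish, timer, box, beaker and blue look-alike had not moved.

**One disagreement:** My last pixel measurement put the foot 36 mm behind the toe, where 42 mm was expected. The wedge also measured 104 mm long instead of 108 mm in that view, so this estimate could be several millimetres off. I relied on the tilt and the force instead.

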